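# Turn the soapstone blank to its marked face

## Robot

A 6-joint arm with a two-finger parallel gripper is mounted at the origin on the work surface. World frame = base frame: x ahead of the robot, y to its left, z up, the work surface at z = 0. Lengths are in m, angles in degrees, forces in N, time in s.
With the tool pointing down it reaches from about 0.4 to 0.825 m from the base axis. Payload 7 kg.
Tool frame: the origin (TCP) lies at the very end of the fingers, on their centre line; the grasp point (between the pads) lies 19 mm behind it; z points along the fingers, y is the line along which they close (so a half turn about z gives the same grasp; the last joint's range is limited). The gripper opens to 88 mm and grips with 3 to 60 N. Pads are 19 mm wide; open, the fingers measure 130 mm over their backs; the gripper's body (78 mm by 193 mm) begins 47 mm behind the grasp point.
Start: joints at [81.423, 20.546, 0.682, 0, -70.136, -16.507], TCP at [0.286, 0.611, 0.227] pointing down, gripper open.
Joint ranges: [-176.03, 176.03], [-82.01, 121.73], [-58.28, 71.71], [-173.87, 95.51], [-174.79, -0.11], [-173.66, 173.66]. Speed limits (degrees/s): [136.94, 136.94, 172.46, 180, 180, 180].

## Interface

Orientations are given as [roll, pitch, yaw] about the fixed x, y, z axes, in that order (R = Rz(yaw) Ry(pitch) Rx(roll)).
In Python, from plant import get_state, imaging, r, finder gives the robot as it stands.
- The arm moves only by the shell command python3 -m handwheel 'ROWS' [FORCE]. ROWS is JSON, a list of rows, each a list of 5 numbers: the closure, from 0 (fully open) to 1 (shut), then the shift along the world's x, y, z in cm, then the turn about the world's z in degrees. A call has 1 to 8 rows; each row is the pose to reach, as a shift and turn from the pose commanded when the call began; what a row does not reach only later rows make up. A row lasts 1/8 s, in which the tool goes at most 62.5 mm and 10.7 degrees, less where a joint would pass 70% of its speed; a pose out of reach is approached as far as the arm can. A call with a gripper value outside its range is refused whole. The fingers move at their own pace and stop on an object; FORCE is the grip in N (left out, the last holds). Time passes only in rows, so rows that repeat a pose let the fingers close. It gives the time, the measured TCP pose, the force, the opening and the grip force at its end, in the units of the state.
- get_state(): the state, without advancing time (a new reading comes with each control period).
- imaging.capture(name): name is "scene" or "top"; returns (picture, depth): 384x512x3 uint8, red, green, blue; 384x512 float32, m along the optical axis (not along the pixel's ray), 0 where there is no reading.
- imaging.get_calibration(name): a dict with "fx", "fy", "cx", "cy" (pixels), "rvec" (rotation vector, rad) and "tvec" (3), from world to camera coordinates, as OpenCV has them. Camera axes: x right, y down, z forward; pixel columns grow to the right and rows downward; lengths in m; the calibration is good to about 2 mm. A picture is of the moment at which its call begins. get_calibration takes no time and is no camera call.
- r.close_job(): hands the job in; it is judged then, once.
Trained networks look in the newest picture that a camera, given by its name, has taken for a name from the list of things; names that differ only in an ending like _2 or _b are one class to them, and where a whole thing is asked for, a point or a joint stands for the part that bears it (a point fixed in the world has none). Each returns a list of dicts, best first, with "p" (0 to 1); they miss things now and then, are a little off and sometimes report something else, mostly with a low value. They report only what shows in the picture. A call takes as long as a camera call. They do not tell look-alikes from the thing itself.
- finder.cut_out(camera, query): "region" (384x512 bool, what is visible of it) and "pixel" ([column, row] in pixels, amid what is visible of it).
The state is a dict: "time_s": time; "joints": joint angles; "qd": joint speeds; "joint_torque": joint torques, N m; "tcp_pos": TCP position; "eef_rot": TCP orientation; "contact_force": force on the tool from outside, world axes, zero at the start; "moment": the same for the moment, N m; "gripper_width": finger opening in m; "gripper_force": force on a finger pad.
Only numpy, scipy, OpenCV 4.12 (cv2) and the standard library are available. Lean on these libraries where they do the work, as an engineer would, in place of code of your own. Each camera call takes 0.05 s, during which the arm holds its last target. There are 200 camera calls.

## Task

Three short hexagonal soapstone blanks lie on the plywood carving board; two already have their red-painted face on top. Roll the third one over by one flat, so that its red face is on top too, and leave it lying still on the board. Keep it low over the board all the while, and leave the other two blanks as they are.

Things in the scene. Friction and masses are not known exactly. Their poses are not given: they have to be found in the camera images.
- blank: The blank to be rolled: pale green soapstone hexagonal prism, 60 mm long, 50 mm across flats, about 0.35 kg, lying on a long flat on the board. Origin at its centre, 25 mm above the board's top; x along its length (flat end faces at +-30 mm, to pinch it by). Any yaw. The red flat starts as one of the two upper sloping flats; its outward normal is (0, 0.866, 0.5) in this frame.
- blank_mark (a point): Centre of the red-painted flat of that blank (red patch 52 x 22 mm), 25 mm from its centre. z is the outward normal of the flat (60 degrees from vertical at the start, straight up when done), x runs along the blank's length.
- ready_a: A blank that is already right: pale green soapstone hexagonal prism, 60 mm long, 50 mm across flats, about 0.35 kg, lying on a long flat on the board, red flat on top. Origin at its centre, x along its length. To be left alone.
- ready_b: Another blank that is already right: pale green soapstone hexagonal prism, 60 mm long, 50 mm across flats, about 0.35 kg, lying on a long flat on the board, red flat on top. Origin at its centre, x along its length. To be left alone.
- board: Carving board of plywood, fixed to the table, 240 mm (its x) by 480 mm (its y) by 18 mm thick, with a thin maroon line across it near either end. Origin at the centre of its underside, on the table (z = 0); top at 18 mm. The three blanks lie in a row along its y, about 150 mm apart.
Things that resemble listed ones, but are neither listed nor needed, are in the scene too. What is shaped like the blank but orange is not meant.

How it is judged (in metres and radians):
At the end, for the whole second after the job is handed in: The blank lies at rest on the carving board (its centre over the board and within 6 mm of 25 mm above the board's top) with its red flat facing up within 10 degrees; the other two blanks are within 20 mm of where they were, red flats still up within 10 degrees (angle between each of blank_mark, ready_a, ready_b's own z axis and vertical below 0.17 rad and height (world z) of blank between 0.037 and 0.049 m and x of blank in the frame of board between -0.12 and 0.12 m and y of blank in the frame of board between -0.24 and 0.24 m and linear speed of blank below 0.02 m/s and angular speed of blank below 0.1 rad/s and distance of each of ready_a, ready_b from where it was at the start of the episode below 0.02 m); the robot touches nothing.
It fails at once if the blank is lifted high: its centre more than 80 mm above where it lay (height (world z) of blank above 0.123 m).
It fails at once if one of the other two blanks is shifted by more than 20 mm or rolled (distance of any of ready_a, ready_b from where it was at the start of the episode above 0.02 m or angle between any of ready_a, ready_b's own z axis and vertical above 0.4 rad).
It also fails if it takes over 32 s, if anything falls off the work surface, if the arm or the gripper's body presses on something with over 40 N, if the wrist force passes 120 N, or if a joint passes its speed limit or range.

## Working session

There is one attempt and no reset: what is moved stays moved. The work goes in short steps, Python scripts to look and compute and a shell command to move; the robot and the scene stay as the last step left them, time stands still between calls to the robot, and variables do not carry over. Pictures are saved under pics/ and viewed, at most 10 in all, crops included, and the job is handed in when it is done.

```bash
mkdir -p pics; cat > h.py <<'E'
import numpy as np,cv2
from plant import get_state, imaging, r, finder
def cloud(n,d):
    c=imaging.get_calibration(n);R=cv2.Rodrigues(np.array(c["rvec"],float))[0];t=np.array(c["tvec"],float).ravel()
    v,u=np.mgrid[:384,:512]
    P=np.stack([(u-c["cx"])/c["fx"]*d,(v-c["cy"])/c["fy"]*d,d],-1)
    return (P-t)@R
E
python3 - <<'E'
from h import *
for n in("scene","top"):
    p,d=imaging.capture(n);W=cloud(n,d)
    cv2.imwrite(f"pics/{n}0.png",p[:,:,::-1]);np.save(f"{n}.npy",W)
    hsv=cv2.cvtColor(p,cv2.COLOR_RGB2HSV)
    for f in finder.cut_out(n,"blank"):
        m=f["region"]&(d>0);q=W[m];s=q[q[:,2]>q[:,2].max()-.008]
        red=m&((hsv[...,0]<6)|(hsv[...,0]>172))&(hsv[...,1]>120)
        print(n,f["p"],f["pixel"],m.sum(),q.mean(0).round(3),"zmax",np.percentile(q[:,2],98).round(3),"red",red.sum(),W[red].mean(0).round(3) if red.any() else"")
print(get_state())
E
```

```text
scene 0.97 [350.7, 263.4] 533 [0.45  0.523 0.041] zmax 0.054 red 106 [0.462 0.511 0.037]
scene 0.89 [258.5, 253.5] 507 [0.589 0.322 0.04 ] zmax 0.054 red 87 [0.605 0.311 0.037]
scene 0.82 [233.4, 194.9] 419 [0.514 0.142 0.057] zmax 0.073 red 75 [0.53  0.132 0.056]
top 0.98 [213.2, 153.3] 428 [0.58  0.313 0.043] zmax 0.054 red 29 [0.607 0.309 0.037]
top 0.69 [278.9, 178.5] 432 [0.507 0.133 0.062] zmax 0.072 red 36 [0.529 0.133 0.061]
top 0.56 [253.7, 250.1] 423 [0.31  0.199 0.044] zmax 0.054 red 56 [0.3   0.181 0.037]
top 0.56 [134.8, 201.3] 463 [0.44  0.514 0.042] zmax 0.054 red 51 [0.463 0.51  0.037]
{'time_s': 0.2, 'joints': array([ 8.14244130e+01,  2.05759679e+01,  6.53665379e-01, -9.79836488e-03,
       -7.01354849e+01, -1.65062482e+01]), 'qd': array([ 0.04026924, -0.20783834,  0.19540593, -0.04995096,  0.01532042,
       -0.09826006]), 'joint_torque': array([-5.68601627e-04, -5.82554305e+01,  2.92983395e+01,  6.99278355e+00,
        8.23789160e-03, -1.38628534e-04]), 'tcp_pos': array([0.28605673, 0.61107208, 0.22598088]), 'eef_rot': array([ 1.79941976e+02, -7.58629165e-03, -2.50851655e+01]), 'contact_force': array([ 0.18144701, -0.07046495, -0.09344212]), 'moment': array([ 0.00683237,  0.01118273, -0.02260061]), 'gripper_force': 0.0, 'gripper_width': 0.08759664111064255}
```

```bash
python3 - <<'E'
import cv2
a=cv2.imread("pics/scene0.png")[120:340,150:450];cv2.imwrite("pics/s1.png",cv2.resize(a,None,fx=2.6,fy=2.6))
a=cv2.imread("pics/top0.png")[80:300,80:380];cv2.imwrite("pics/t1.png",cv2.resize(a,None,fx=2.6,fy=2.6))
E
```

```text
(no output)
```

View pics/s1.png

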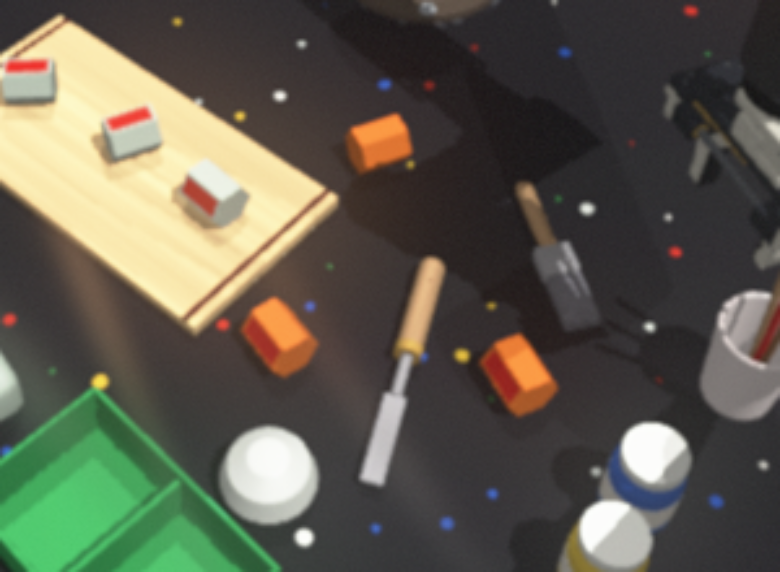

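View pics/t1.png

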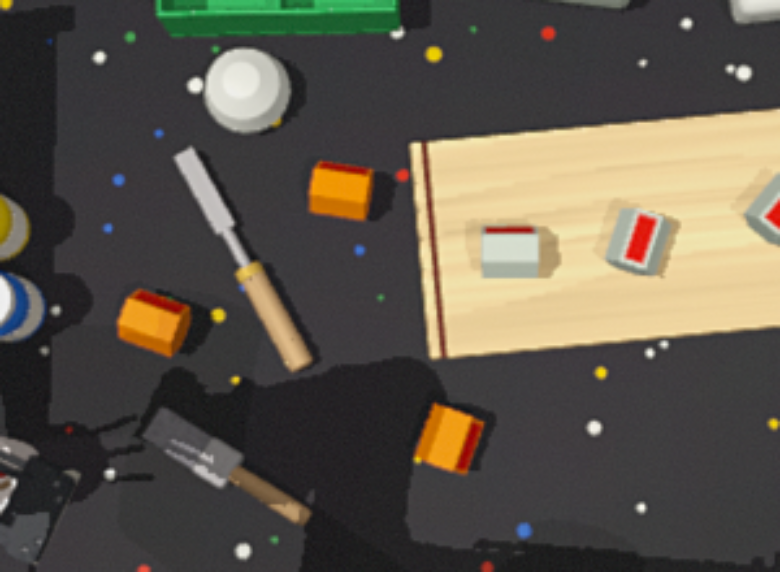

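The top view shows the target blank at crop pixel (510,252), its red flat facing +x (up in the picture) and its length roughly along y. The two ready blanks at (640,240) and (770,210) have red on top. The scene view agrees, and the orange ones are decoys.

I'll pinch the end faces off-centre on the red side with a light grip and lift, so that gravity rolls the blank in the pads.

```bash
python3 - <<'E'
from h import *
for n in("scene","top"):
    W=np.load(n+".npy");p=cv2.imread(f"pics/{n}0.png")
    near=np.hypot(W[...,0]-.507,W[...,1]-.133)<.06
    b=near&(W[...,2]>.03); t=near&(W[...,2]>.064)&(W[...,2]<.075)
    hsv=cv2.cvtColor(p,cv2.COLOR_BGR2HSV)
    red=near&((hsv[...,0]<8)|(hsv[...,0]>170))&(hsv[...,1]>90)&(W[...,2]>.03)
    for k,m in(("body",b),("top",t),("red",red)):
        q=W[m];print(n,k,m.sum(),q.mean(0).round(4),q.min(0).round(3),q.max(0).round(3),cv2.minAreaRect((q[:,:2]*1000).astype(np.float32)))
    print(n,"board z",np.median(W[near&(W[...,2]<.03)][:,2]))
E
```

```text
scene body 405 [0.515  0.1401 0.0592] [0.48  0.102 0.031] [0.537 0.168 0.074] ((508.7601318359375, 135.0290985107422), (66.66097259521484, 57.07157516479492), 89.48788452148438)
scene top 189 [0.5097 0.1342 0.0686] [0.49  0.102 0.064] [0.528 0.168 0.074] ((509.69189453125, 134.09774780273438), (66.55467224121094, 36.82395935058594), 85.52758026123047)
scene red 93 [0.5297 0.1321 0.0552] [0.522 0.105 0.044] [0.536 0.159 0.066] ((529.3165893554688, 132.0142059326172), (54.26298904418945, 13.246164321899414), 87.99935913085938)
scene board z 0.01920351588078731
top body 438 [0.5069 0.1333 0.0619] [0.482 0.103 0.04 ] [0.537 0.163 0.076] ((509.2292175292969, 132.90817260742188), (59.03144454956055, 54.173763275146484), 89.00821685791016)
top top 242 [0.5097 0.133  0.0677] [0.489 0.104 0.064] [0.53  0.163 0.074] ((509.92718505859375, 133.43252563476562), (40.55216598510742, 59.28050994873047), 1.8817119598388672)
top red 45 [0.5306 0.1307 0.0588] [0.527 0.109 0.047] [0.536 0.156 0.068] ((531.4880981445312, 132.6105499267578), (47.635581970214844, 9.154337882995605), 89.34968566894531)
top board z 0.017600357453746353
```

```bash
python3 -m handwheel '[[0,4,-6,0,4],[0,7,-12,0,8],[0,10,-18,0,12],[0,12.5,-24,0,16],[0,15,-30,0,20],[0,18,-36,0,24],[0,21,-42,0,24],[0,23.9,-47.8,0,24]]' 5
python3 -m handwheel '[[0,0,0,0,0],[0,0,0,0,0],[0,0,0,0,0],[0,0,0,0,0]]'
python3 - <<'E'
from h import *
s=get_state();print(s["tcp_pos"],s["eef_rot"],s["time_s"])
E
```

```text
time_s: 1.2
tcp_pos: [0.51, 0.163, 0.2269]
eef_rot: [-180.0, -0.0, -1.1]
contact_force: [2.1, 0.5, -0.3]
gripper_width: 0.0876
gripper_force: 0.0
time_s: 1.7
tcp_pos: [0.5091, 0.1659, 0.2265]
eef_rot: [-180.0, 0.0, -1.0]
contact_force: [0.3, 0.0, 0.3]
gripper_width: 0.0877
gripper_force: 0.0
[0.50911079 0.16588744 0.22653923] [-1.79996720e+02  1.99295193e-03 -9.74722621e-01] 1.7
```

```bash
python3 -m handwheel '[[0,1.6,-3.3,0,0],[0,1.6,-3.3,-4,0],[0,1.6,-3.3,-8,0],[0,1.6,-3.3,-12,0],[0,1.6,-3.3,-15,0],[0,1.6,-3.3,-17,0],[0,1.6,-3.3,-18,0],[0,1.6,-3.3,-18,0]]' 5
python3 - <<'E'
from h import *
s=get_state();print(s["tcp_pos"],s["time_s"],s["contact_force"])
p,d=imaging.capture("scene");cv2.imwrite("pics/s2.png",cv2.resize(p[120:250,150:330,::-1],None,fx=4,fy=4))
E
```

```text
time_s: 2.7
tcp_pos: [0.5253, 0.1322, 0.0463]
eef_rot: [180.0, 0.0, -1.0]
contact_force: [1.1, -0.4, 0.3]
gripper_width: 0.0876
gripper_force: 0.0
[0.52525857 0.13216592 0.04627225] 2.7 [ 1.14307604 -0.44002513  0.30614908]
```

View pics/s2.png

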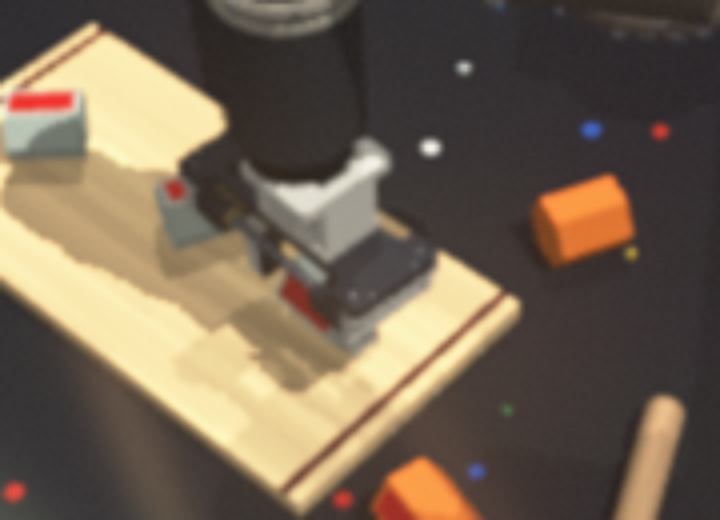

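The fingers straddle the blank, with its red flat at (305,300) between them, and the neighbour at (190,210) is clear. Next I close lightly.

```bash
python3 -m handwheel '[[0.5,0,0,0,0],[0.5,0,0,0,0],[0.5,0,0,0,0],[0.5,0,0,0,0],[0.5,0,0,0,0],[0.5,0,0,0,0]]' 6
python3 -m handwheel '[[0.5,0,0,0.3,0],[0.5,-0.1,0,0.7,0],[0.5,-0.3,0,1.1,0],[0.5,-0.5,0,1.5,0],[0.5,-0.7,0,1.9,0],[0.5,-1,0,2.3,0],[0.5,-1.3,0,2.7,0],[0.5,-1.6,0,3,0]]'
python3 - <<'E'
from h import *
s=get_state();print(s["tcp_pos"],s["time_s"],s["contact_force"])
p,d=imaging.capture("scene");cv2.imwrite("pics/s3.png",cv2.resize(p[120:250,150:330,::-1],None,fx=4,fy=4))
E
```

```text
time_s: 3.5
tcp_pos: [0.5258, 0.1319, 0.047]
eef_rot: [-180.0, -0.0, -1.1]
contact_force: [-0.6, 1.1, 6.0]
gripper_width: 0.0603
gripper_force: 6.0
time_s: 4.5
tcp_pos: [0.5093, 0.1318, 0.0769]
eef_rot: [-180.0, -0.0, -1.1]
contact_force: [-0.6, 0.7, -3.0]
gripper_width: 0.0598
gripper_force: 6.0
[0.50931646 0.13179665 0.07688505] 4.5 [-0.55655303  0.6728497  -2.96987243]
```

View pics/s3.png

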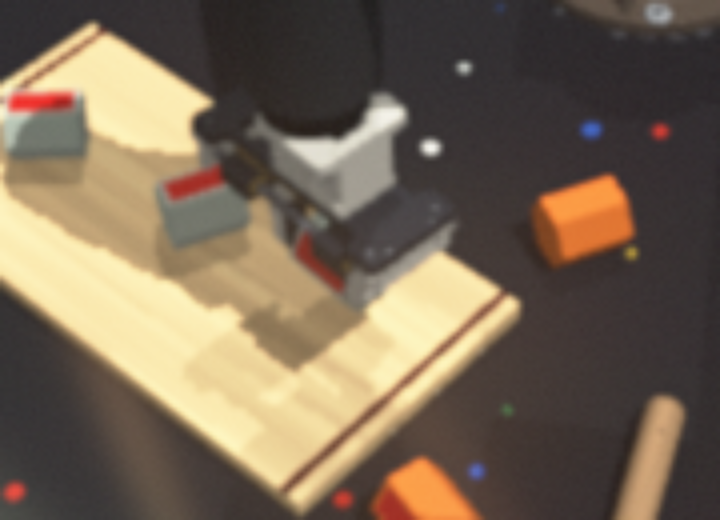

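The blank is now carried off the board at about 3 N, with red at (320,265). I'll measure how far it has tilted.

```bash
cat >> h.py <<'E'
def tilt(c):
    for n in("scene","top"):
        p,d=imaging.capture(n);W=cloud(n,d);hsv=cv2.cvtColor(p,cv2.COLOR_RGB2HSV)
        near=(np.abs(W-np.array(c))<[.06,.04,.05]).all(-1)&(d>0)
        for k,m in(("red",near&((hsv[...,0]<8)|(hsv[...,0]>170))&(hsv[...,1]>100)),("green",near&(hsv[...,1]<60)&(hsv[...,2]>60))):
            q=W[m]
            if len(q)<15: print(n,k,len(q));continue
            e=np.linalg.svd(q-np.median(q,0),full_matrices=False)[2][2];e*=np.sign(e[2])
            print(n,k,len(q),q.mean(0).round(4),"min",q.min(0).round(3),"max",q.max(0).round(3),"normal",e.round(2))
E
python3 -c "
from h import *
tilt([.5,.132,.06])"
```

```text
scene red 58 [0.5146 0.1278 0.0833] min [0.507 0.107 0.075] max [0.519 0.158 0.095] normal [ 0.9  -0.03  0.43]
scene green 45 [0.5084 0.1252 0.0896] min [0.488 0.093 0.052] max [0.522 0.172 0.108] normal [-0.53  0.33  0.78]
top red 0
top green 196 [0.4757 0.1311 0.0842] min [0.467 0.103 0.013] max [0.487 0.161 0.104] normal [-0.99 -0.    0.14]
```

```bash
python3 -m handwheel '[[0.5,0,0,-0.5,0],[0.5,0,0,-1,0],[0.5,0,0,-1.5,0],[0.5,0,0,-1.5,0]]' 6
python3 -m handwheel '[[0.5,0,0,0,0],[0.5,0,0,0,0],[0.5,0,0,0,0],[0.5,0,0,0,0]]' 4
python3 -c "
from h import *
tilt([.5,.132,.05])"
```

```text
time_s: 5.15
tcp_pos: [0.5091, 0.1315, 0.0608]
eef_rot: [180.0, 0.1, -1.1]
contact_force: [-0.1, -0.2, -4.0]
gripper_width: 0.0598
gripper_force: 6.0
time_s: 5.65
tcp_pos: [0.5095, 0.1318, 0.0617]
eef_rot: [-180.0, -0.0, -1.1]
contact_force: [-0.5, -0.7, -2.5]
gripper_width: 0.0596
gripper_force: 4.0
scene red 58 [0.5161 0.1286 0.0686] min [0.507 0.104 0.061] max [0.523 0.157 0.078] normal [ 0.85 -0.06  0.53]
scene green 79 [0.5117 0.1302 0.0653] min [0.488 0.093 0.022] max [0.522 0.171 0.099] normal [-0.96  0.13  0.26]
top red 0
top green 174 [0.4769 0.1311 0.0658] min [0.469 0.103 0.012] max [0.487 0.16  0.084] normal [-0.98  0.    0.18]
```

```bash
python3 -m handwheel '[[0.5,0,0,0,0],[0.5,0,0,0,0],[0.5,0,0,0,0],[0.5,0,0,0,0]]' 3
python3 -c "
from h import *
tilt([.5,.132,.05])"
```

```text
time_s: 6.25
tcp_pos: [0.5095, 0.1318, 0.0615]
eef_rot: [-180.0, 0.0, -1.1]
contact_force: [0.7, 0.1, -3.7]
gripper_width: 0.06
gripper_force: 3.0
scene red 57 [0.517  0.1285 0.0707] min [0.507 0.106 0.066] max [0.524 0.158 0.077] normal [ 0.57 -0.04  0.82]
scene green 156 [0.5184 0.1362 0.0573] min [0.486 0.092 0.023] max [0.527 0.172 0.099] normal [ 1.   -0.03  0.06]
top red 0
top green 116 [0.4812 0.1291 0.0627] min [0.477 0.102 0.036] max [0.488 0.16  0.076] normal [-0.99 -0.02  0.17]
```

At 3 N it rolls in the pads: red is now about 35° from vertical. I'll raise it slightly to let it swing further.

```bash
python3 -m handwheel '[[0.5,0,0,0.3,0],[0.5,0,0,0.6,0],[0.5,0,0,0.6,0],[0.5,0,0,0.6,0],[0.5,0,0,0.6,0],[0.5,0,0,0.6,0]]' 3
python3 -c "
from h import *
tilt([.5,.132,.055])
p,d=imaging.capture('scene');cv2.imwrite('pics/s4.png',cv2.resize(p[120:250,150:330,::-1],None,fx=4,fy=4))"
```

```text
time_s: 7.1
tcp_pos: [0.5094, 0.1317, 0.0675]
eef_rot: [180.0, 0.0, -1.1]
contact_force: [0.6, 0.2, -3.6]
gripper_width: 0.0599
gripper_force: 3.0
scene red 58 [0.5168 0.1274 0.0765] min [0.506 0.105 0.071] max [0.523 0.154 0.082] normal [0.43 0.01 0.9 ]
scene green 157 [0.5184 0.136  0.0627] min [0.479 0.092 0.016] max [0.527 0.172 0.103] normal [-0.99  0.07  0.1 ]
top red 0
top green 111 [0.4825 0.1277 0.0723] min [0.477 0.103 0.057] max [0.49  0.16  0.081] normal [-0.9  -0.01  0.44]
```

View pics/s4.png

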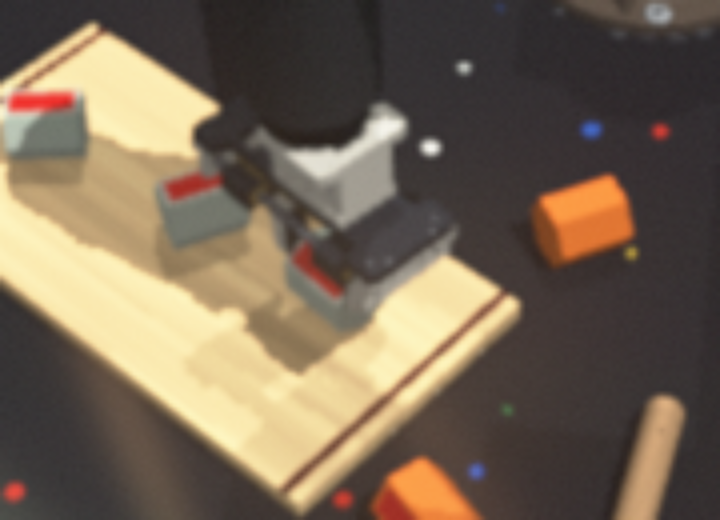

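```bash
python3 -m handwheel '[[0.5,0,0,-0.4,0],[0.5,0,0,-0.8,0],[0.5,-0.3,0,-1,0],[0.5,-0.6,0,-1.1,0],[0.5,-1,0,-1.2,0],[0.5,-1.4,0,-1.3,0],[0.5,-1.8,0,-1.4,0],[0.5,-1.8,0,-1.4,0]]' 3
python3 -c "
from h import *
tilt([.485,.132,.05])"
```

```text
time_s: 8.25
tcp_pos: [0.4909, 0.1319, 0.0535]
eef_rot: [-180.0, 0.0, -1.1]
contact_force: [-2.3, 1.3, 1.3]
gripper_width: 0.0599
gripper_force: 3.0
scene red 27 [0.497  0.1233 0.0695] min [0.489 0.107 0.065] max [0.503 0.153 0.073] normal [-0.19  0.05  0.98]
scene green 224 [0.5047 0.1353 0.0555] min [0.472 0.092 0.019] max [0.517 0.172 0.1  ] normal [1.   0.02 0.08]
top red 0
top green 54 [0.4656 0.1203 0.0539] min [0.462 0.102 0.045] max [0.47  0.144 0.063] normal [-0.87 -0.    0.5 ]
```

Red is up: the red face sits at z ≈ 0.069 and the adjacent flat's normal is 60° from vertical. I'll release and raise the gripper.

```bash
python3 -m handwheel '[[0.4,0,0,0,0],[0.2,0,0,0,0],[0,0,0,0,0],[0,0,0,0,0],[0,0,0,0,0],[0,0,0,2,0],[0,0,0,6,0],[0,0,0,11,0]]'
python3 -m handwheel '[[0,0,4,4,0],[0,0,10,4,0],[0,0,16,4,0],[0,0,22,4,0],[0,0,26,4,0],[0,0,26,4,0],[0,0,26,4,0],[0,0,26,4,0]]'
python3 -c "
from h import *
tilt([.485,.132,.05])
p,d=imaging.capture('top');cv2.imwrite('pics/t5.png',cv2.resize(p[80:300,80:380,::-1],None,fx=2.6,fy=2.6))
W=cloud('top',d)
for f in finder.cut_out('top','blank'): print(f['p'],W[f['region']&(d>0)].mean(0).round(3))"
```

```text
time_s: 9.35
tcp_pos: [0.4908, 0.1313, 0.164]
eef_rot: [179.9, 0.1, -1.1]
contact_force: [0.2, 1.4, 0.4]
gripper_width: 0.0875
gripper_force: 0.0
time_s: 10.35
tcp_pos: [0.4916, 0.3908, 0.2038]
eef_rot: [-180.0, -0.0, -1.1]
contact_force: [0.3, 0.2, 0.8]
gripper_width: 0.0877
gripper_force: 0.0
scene red 90 [0.4839 0.1326 0.0694] min [0.473 0.106 0.065] max [0.495 0.158 0.073] normal [-0.02 -0.01  1.  ]
scene green 265 [0.4953 0.1455 0.0519] min [0.46  0.101 0.017] max [0.514 0.167 0.073] normal [-0.59 -0.06  0.8 ]
top red 148 [0.4863 0.1328 0.0679] min [0.476 0.108 0.058] max [0.497 0.157 0.079] normal [0.01 0.01 1.  ]
top green 290 [0.4823 0.132  0.0561] min [0.457 0.102 0.015] max [0.515 0.162 0.074] normal [0.   0.18 0.98]
0.95 [0.44  0.514 0.042]
0.84 [0.484 0.132 0.06 ]
0.84 [0.584 0.307 0.045]
0.57 [0.311 0.201 0.043]
```

View pics/t5.png

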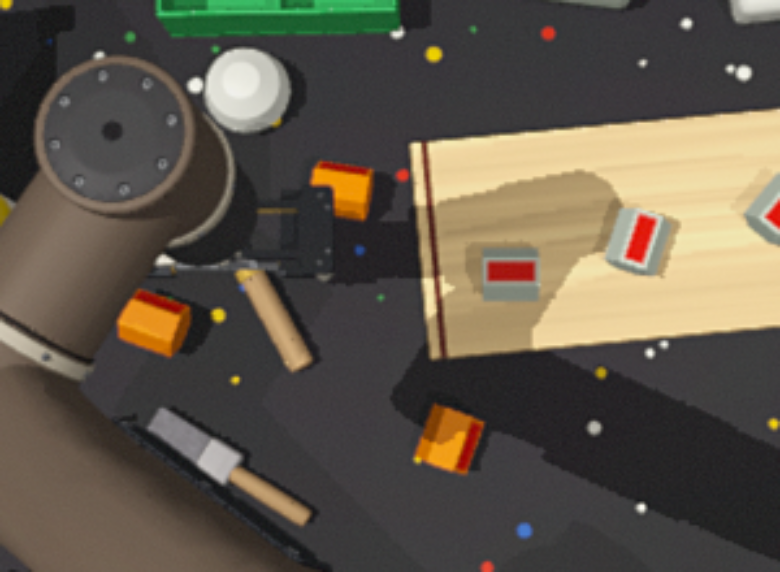

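The blank lies flat with red on top at (510,272), well inside the board. The other two at (640,240) and (770,210) have not moved, and the arm is clear.

```bash
python3 -c "
from h import *
print(r.close_job())"
```

```text
the job is handed in; nothing more can be done
None
```

I rolled the third blank over by one flat: it lies flat on the board with its red face up, the other two blanks are where they were, and I handed the job in at about 10.5 s (the verdict was not shown).

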